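# Close the channel left open on the mixing console

### The arm

A 6-joint arm with a two-finger parallel gripper is mounted at the origin on the work surface. World frame = base frame: x ahead of the robot, y to its left, z up, the work surface at z = 0. Lengths are in m, angles in rad, forces in N, time in s.
With the tool pointing down it reaches from about 0.35 to 0.975 m from the base axis. Payload 4.9 kg.
Tool frame: the origin (TCP) lies at the very end of the fingers, on their centre line; the grasp point (between the pads) lies 19 mm behind it (manip.hold_point_z is the distance from the TCP to the grasp point, in m); z points along the fingers, y is the direction in which the jaws open and shut (so a half turn about z gives the same grasp; the last joint's range is limited). The gripper opens to 85 mm and grips with 20 to 120 N. Pads are 22 mm wide; open, the fingers measure 114 mm over their backs; the gripper's body (76 mm by 85 mm) begins 54 mm behind the grasp point. The pads swing forward as they close: fully open they stand 13 mm farther back than shut.
Start: joints at [-1.415, 0.053, 1.613, -0, 1.476, -0.119], TCP at [0.17, -0.602, 0.194] pointing down, gripper open.
Joint ranges: [-3.01, 3.01], [-1.01, 2.22], [0.06, 2.58], [-1.02, 4.17], [0.09, 2.62], [-3.14, 3.14]. Speed limits (rad/s): [2.57, 2.57, 3.14, 3.14, 3.14, 3.14].

### API

Orientations are given as a unit quaternion [w, x, y, z].
In Python, from plant import manip gives the robot as it stands. The module is installed in compiled form; this text tells all that it offers.
- The arm moves only by the shell command python3 -m creep 'ROWS'. ROWS is JSON, a list of rows, each a list of 7 numbers: the turn, a rotation vector about the tool's x, y, z in degrees, then the shift along the tool's x, y, z in m, then the opening, from 0 (shut) to 1 (fully open). In form: [[ax, ay, az, tx, ty, tz, jaw], ...]. A call has 1 to 20 rows; each row shifts and turns the commanded pose from where the row before left it, along the tool's axes as they then stand; what a row does not reach is not made up. A row lasts 1/12 s, in which the tool goes at most 41.7 mm and 7.16 degrees, less where a joint would pass 70% of its speed; a pose out of reach is approached as far as the arm can. A call is refused whole if a number of a shift passes 0.0417 or a number of a turn 7.16, either way. A call with a gripper value outside its range is refused whole. The fingers move at their own pace and stop on an object; the grip force is fixed at half the most. Time passes only in rows, so rows that do not move let the fingers close. It gives the time, the measured TCP pose, the force and the opening at its end, in the units of the state.
- manip.state(): the state, without advancing time (a new reading comes with each control period).
- manip.grab_frame(name): name is "side" or "top"; returns the picture (384x512x3 uint8, blue, green, red); there is no depth.
- manip.get_calibration(name): a dict with "fx", "fy", "cx", "cy" (pixels), "dist" ([k1, k2, p1, p2, k3] as OpenCV has them; the pictures are not rectified), "xyz" and "attitude" of the camera in the world. Camera axes: x right, y down, z forward; pixel columns grow to the right and rows downward; lengths in m; the calibration is good to about 2 mm. A picture is of the moment at which its call begins. get_calibration takes no time and is no camera call.
- manip.job_done(): hands the job in, once; it reports no verdict.
Trained networks look in the newest picture that a camera, given by its name, has taken for a name from the list of things; names that differ only in an ending like _2 or _b are one class to them, and where a whole thing is asked for, a point or a joint stands for the part that bears it (a point fixed in the world has none). Each returns a list of dicts, best first, with "confidence" (0 to 1); they miss things now and then, are a little off and sometimes report something else, mostly with a low value. They report only what shows in the picture. A call takes as long as a camera call.
- manip.cut_out(target, camera): "pixels" (384x512 bool, what is visible of it) and "rect" ([left, top, right, bottom] in pixels, round what is visible of it).
The state is a dict: "time": time; "joint_pos": joint angles; "joint_vel": joint speeds; "joint_efforts": joint torques, N m; "tool_pos": TCP position; "tool_rot": TCP orientation; "contact_force": force on the tool from outside, world axes, zero at the start; "ft_torque": the same for the moment, N m; "gripper_width": opening from 0.0 (shut) to 1.0 (fully open).
Only numpy, scipy, OpenCV 4.12 (cv2) and the standard library are available. Lean on these libraries where they do the work, as an engineer would, in place of code of your own. Each camera call takes 0.05 s, during which the arm holds its last target.

### The job

One of the four faders on the small mixing console has been left open, pushed away towards the meters. With the fingertips, pushing lightly and without pinching the cap, slide that fader all the way back to its closed end, level with the other three; then lightly press down the square off key at the near end of the same strip, let it come back up and draw the hand away. Leave the other faders and keys, and everything lying on the console and the desk, alone.

Things in the scene. Friction and masses are not known exactly. Their poses are not given: they have to be found in the camera images.
- strip_a: Channel strip whose fader was left open, in any of the console's four places; all strips are alike. Level panel 44 mm wide. Origin on its upper face, x along the strip away from the operator, y left, z up. On its middle line at x mm: square off key -125, round on key (20 wide) -83, fader cap -30 closed to +70 fully open, fixed knobs (15 wide, 14 tall) 118 and 146. Keys stand 11 mm over the panel.
- fader_a (a joint): Fader of strip_a, m: 0 = closed, at its near end stop; grows as the cap slides away from the operator (+x of the strip) to 0.100 fully open. Starts between 0.045 and 0.070. Moves along the strip only, with about 0.6 N of friction, and stays where it is left.
- cap_a_top (a point): Middle of strip_a's fader cap, at the height of its top, 18 mm over the panel. The cap is a pale plastic block 24 mm along the strip, 12 mm across, its underside 3 mm over the panel, its top dished and with a dark line across.
- off_a (a joint): The square off key of strip_a, m pressed down: 0 up, 0.007 fully down. A sprung key, about 1.2 N to start and 4 N fully down; comes back up when let go.
- off_a_top (a point): Middle of the top of strip_a's square off key: plain pale plastic, 18 x 18 mm, 11 mm over the panel when up (4 mm when fully down); the nearest control of the strip to the operator.
- fader_b (a joint): Fader of another strip, strip_b, closed (0 to 0.002); same cap, values and sense as fader_a.
- fader_c (a joint): Fader of another strip, strip_c, closed (0 to 0.002); same cap, values and sense as fader_a.
- fader_d (a joint): Fader of another strip, strip_d, closed (0 to 0.002); same cap, values and sense as fader_a.
- on_a (a joint): The round on key of strip_a, m pressed down; same spring and travel as off_a.
- on_b (a joint): The round on key of strip_b, m pressed down; same spring and travel as off_a.
- off_b (a joint): The square off key of strip_b, m pressed down; same spring and travel as off_a.
- on_c (a joint): The round on key of strip_c, m pressed down; same spring and travel as off_a.
- off_c (a joint): The square off key of strip_c, m pressed down; same spring and travel as off_a.
- on_d (a joint): The round on key of strip_d, m pressed down; same spring and travel as off_a.
- off_d (a joint): The square off key of strip_d, m pressed down; same spring and travel as off_a.
- console: Mixing console fixed to the desk, 404 x 354 mm, panels level, 60 mm over the desk. Origin on the desk under the middle of the four strips, x towards the meters, y left. Strips at y = -66, -22, 22, 66 mm, x = 0. Arm rest x -194 to -158, below the panel; meter bridge x 167 to 209, 33 mm over the panel; blank panel y 88 to 132; monitor section y -198 to -88, knobs 20 mm tall.
- marker: Loose dark marker pen with a pale cap, 125 x 12 x 12 mm, lying on the monitor section, near end, right of the strips. Origin under its middle.
- usb_stick: Loose memory stick, 50 x 18 x 8 mm, lying on the blank panel left of the strips. Origin under its middle.
- mug: Loose white mug, 82 mm wide, 95 mm tall, on the desk left of the console. Origin under its middle.
- headphones: Loose black headphones lying on the desk right of the console, about 215 x 200 x 80 mm. Origin on the desk between the ear cups.
- recorder: Loose hand-held sound recorder, 130 x 62 x 25 mm, lying on the desk right of the console. Origin under its middle.
- notebook: Loose ring-bound notebook, 210 x 150 x 18 mm, on the desk left of the console. Origin under its middle.

How it is judged:
By the outcome, as a careful person would: the job done as asked, in the order asked, and still so for the second after the job is handed in, with the robot touching nothing.
It also fails if it takes over 38 s, if anything falls off the work surface, if the arm or the gripper's body presses on something with over 40 N, if the wrist force passes 120 N, or if a joint passes its speed limit or range.

## Working session

There is one attempt and no reset: what is moved stays moved. The work goes in short steps, Python scripts to look and compute and a shell command to move; the robot and the scene stay as the last step left them, time stands still between calls to the robot, and variables do not carry over. Pictures are saved under pics/ and viewed, and the job is handed in when it is done.

```bash
mkdir -p pics; python3 - <<'E'
from plant import manip
import cv2
for n in("side","top"):
    cv2.imwrite(f"pics/{n}0.png",manip.grab_frame(n)); print(n,manip.get_calibration(n))
print(manip.state())
for n in("side","top"):
    for t in("fader_a","off_a","console","strip_a"):
        for r in manip.cut_out(t,n)[:6]: print(n,t,r["confidence"],r["rect"],r["pixels"].sum())
E
```

```text
side {'fx': 409.9356354164246, 'fy': 409.9356354164246, 'cx': 258.3579751660725, 'cy': 195.35297666169586, 'dist': array([0.0292368, 0.       , 0.       , 0.       , 0.       ]), 'xyz': array([ 0.09113566, -0.96785334,  1.13918711]), 'attitude': array([-0.35579027,  0.91442195, -0.1810824 ,  0.06674533])}
top {'fx': 485.867033276357, 'fy': 485.867033276357, 'cx': 255.7111727370441, 'cy': 188.30839576083096, 'dist': array([0.06104212, 0.        , 0.        , 0.        , 0.        ]), 'xyz': array([ 0.23117542, -0.05724104,  1.58790099]), 'attitude': array([ 0.05509001, -0.7035859 ,  0.70644159, -0.05359332])}
{'time': 0.1, 'joint_pos': array([-1.41501207e+00,  5.32708059e-02,  1.61417051e+00, -1.80730353e-05,
        1.47599116e+00, -1.19024783e-01]), 'joint_vel': array([ 0.00160078, -0.00147743, -0.00516263,  0.00112061, -0.0014855 ,
       -0.00062926]), 'joint_efforts': array([ 5.60978351e-04, -3.94901991e+01, -3.71362925e+01, -8.63477089e-05,
        3.93830225e-03, -1.42764819e-05]), 'tool_pos': array([ 0.16948262, -0.60092145,  0.19289019]), 'tool_rot': array([-9.19589587e-04,  9.90574304e-01,  1.36973361e-01, -2.59003868e-05]), 'contact_force': array([-0.26691645, -1.11758001, -0.19393175]), 'ft_torque': array([-0.00307436, -0.02059021,  0.0072513 ]), 'gripper_width': 1.000244888056625}
side fader_a 0.52 [260.1, 196.1, 296.7, 200.6] 116
side off_a 0.49 [245.8, 162.1, 326.6, 189.5] 772
side off_a 0.4 [310.5, 264.4, 388.3, 336.9] 1481
side off_a 0.2 [225.0, 108.1, 275.8, 141.6] 1068
side console 0.79 [229.4, 136.4, 357.9, 235.9] 5716
side strip_a 0.9 [247.1, 162.5, 324.6, 189.5] 660
top fader_a 0.39 [365.7, 218.1, 401.4, 255.3] 747
top strip_a 0.74 [223.9, 106.0, 250.3, 201.1] 1319
top strip_a 0.28 [93.6, 115.3, 146.1, 180.7] 3054
```

```bash
python3 - <<'E'
import cv2
a=cv2.imread("pics/side0.png");b=cv2.imread("pics/top0.png")
cv2.imwrite("pics/side0c.png",cv2.resize(a[125:245,215:375],None,fx=5,fy=5,interpolation=cv2.INTER_CUBIC))
cv2.imwrite("pics/top0c.png",cv2.resize(b[90:220,170:330],None,fx=4.6,fy=4.6,interpolation=cv2.INTER_CUBIC))
E
```

```text
(no output)
```

View pics/side0.png

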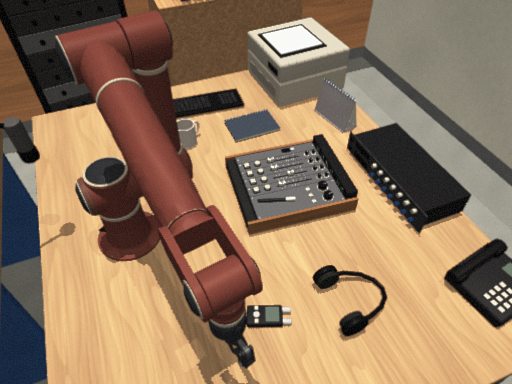

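View pics/top0.png

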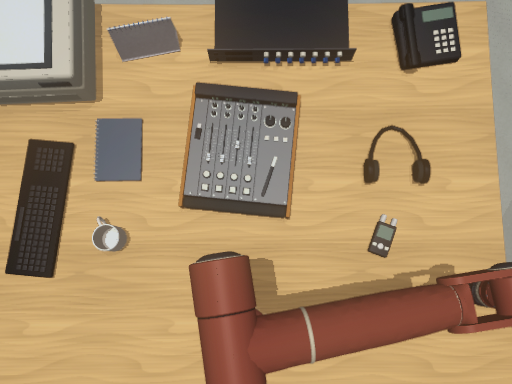

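View pics/side0c.png

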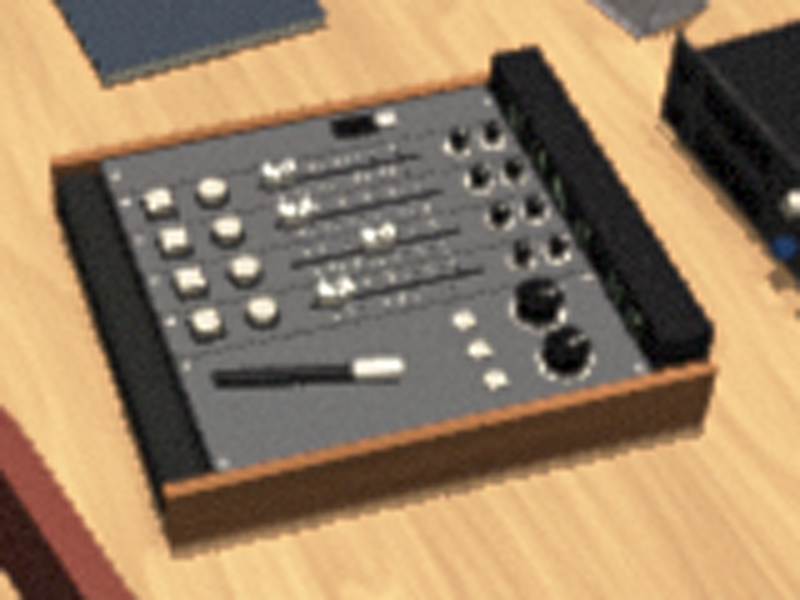

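View pics/top0c.png

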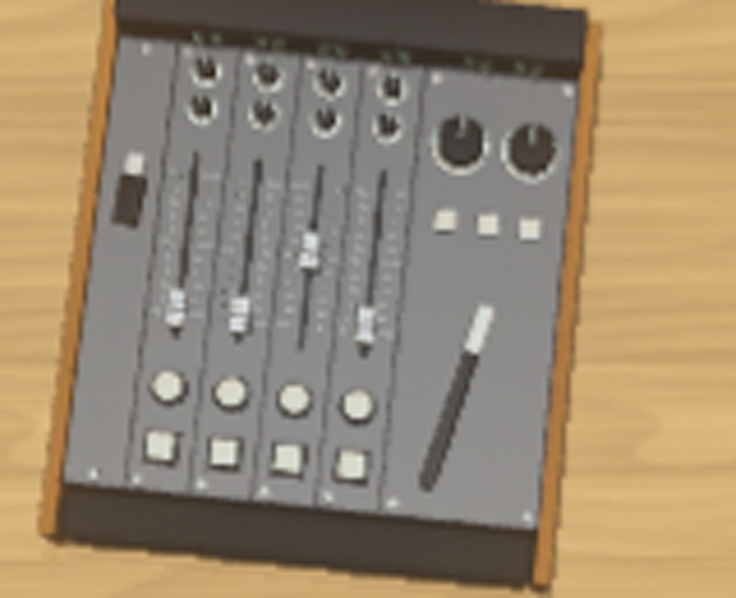

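The third strip from the left (y = -22 mm) has its cap open: top crop (310,250), side crop (378,234). I'll fit the console pose from the keys, knobs and caps in both views.

```bash
cat > h.py <<'E'
import numpy as np,cv2
from scipy.spatial.transform import Rotation as R
from scipy.optimize import least_squares
from plant import manip
def proj(n,P):
    c=manip.get_calibration(n);q=c["attitude"];Rm=R.from_quat([q[1],q[2],q[3],q[0]]).as_matrix()
    K=np.array([[c["fx"],0,c["cx"]],[0,c["fy"],c["cy"]],[0,0,1]])
    rv=cv2.Rodrigues(Rm.T)[0];t=-Rm.T@c["xyz"]
    return cv2.projectPoints(np.atleast_2d(P).astype(float),rv,t,K,np.array(c["dist"]))[0][:,0]
def w(p,P):
    P=np.atleast_2d(P);c,s=np.cos(p[2]),np.sin(p[2])
    return np.c_[p[0]+c*P[:,0]-s*P[:,1],p[1]+s*P[:,0]+c*P[:,1],P[:,2]]
E
cat > fit.py <<'E'
from h import *
Y=[.066,.022,-.022,-.066]
row=lambda x,z:[[x,y,z] for y in Y]
top=[(162,446),(225,453),(289,460),(352,466),(169,386),(231,391),(295,399),(358,405),(203,104),(265,112),(325,119),(387,124),(207,68),(269,73),(330,80),(392,87),(177,307),(240,315),(365,325)]
P=row(-.125,.071)+row(-.083,.071)
C=row(-.029,.078);C=[C[0],C[1],C[3]]
Pt=np.array(P+row(.118,.074)+row(.146,.074)+C)
side=[(160,199),(175,237),(190,279),(207,321),(212,190),(229,228),(245,267),(263,308),(280,170),(296,207),(336,288)]
Ps=np.array(P+C)
ut=(np.array(top)+.5)/4.6-.5+[170,90]; us=(np.array(side)+.5)/5-.5+[215,125]
def f(p,k=3): 
    r=[]
    if k&1:r.append((proj("top",w(p,Pt))-ut).ravel())
    if k&2:r.append((proj("side",w(p,Ps))-us).ravel())
    return np.concatenate(r)
for k in(1,2,3):
    s=least_squares(f,[.4,0,0],args=(k,));print(k,s.x,np.degrees(s.x[2]),np.sqrt(np.mean(s.fun**2)))
p=s.x; np.save("p.npy",p)
ct=(np.array([310,250])+.5)/4.6-.5+[170,90];cs=(np.array([378,234])+.5)/5-.5+[215,125]
for n,c in(("top",ct),("side",cs)):
    s=least_squares(lambda q:(proj(n,w(p,[q[0],q[1],.078]))-c).ravel(),[.03,-.02]);print(n,"cap",s.x)
for nm,q in(("strip",[0,-.022,.06]),("off",[-.125,-.022,.071]),("capclosed",[-.03,-.022,.078])):print(nm,w(p,q))
E
python3 fit.py
```

```text
1 [ 0.58978192  0.02798264 -0.10725049] -6.1450005061059025 0.21076684358308348
2 [ 0.58982404  0.02390764 -0.10779082] -6.175959229887286 0.17165130191927389
3 [ 0.58997281  0.02724687 -0.10340484] -5.924661067058279 0.3593814441101502
top cap [ 0.0209489 -0.0205812]
side cap [ 0.01917468 -0.02637947]
strip [[0.58770195 0.00536438 0.06      ]]
off [[0.46336964 0.01826697 0.071     ]]
capclosed [[0.5578622 0.008461  0.078    ]]
```

```bash
python3 -m creep '[[0,0,5.45,0,0,0,0],[0,0,5.45,0,0,0,0],[0,0,5.45,0,0,0,0],[0,0,5.45,0,0,0,0],[0,0,0,0.0104,-0.016,0,0],[0,0,0,0.0208,-0.0323,0,0],[0,0,0,0.0208,-0.0323,0,0],[0,0,0,0.0208,-0.0323,0,0],[0,0,0,0.0208,-0.0323,0,0],[0,0,0,0.0208,-0.0323,0,0],[0,0,0,0.0208,-0.0323,0,0],[0,0,0,0.0208,-0.0323,0,0],[0,0,0,0.0208,-0.0323,0,0],[0,0,0,0.0208,-0.0323,0,0],[0,0,0,0.0208,-0.0323,0,0],[0,0,0,0.0208,-0.0323,0,0],[0,0,0,0.0208,-0.0323,0,0],[0,0,0,0.0208,-0.0323,0,0],[0,0,0,0.0208,-0.0323,0,0],[0,0,0,0.0208,-0.0323,0,0]]'
cat > where.py <<'E'
from h import *
p=[.5898,.0262,np.radians(-6.15)]
s=manip.state();d=s["tool_pos"]-[p[0],p[1],0]
c,sn=np.cos(p[2]),np.sin(p[2])
q=s["tool_rot"];Rm=R.from_quat([q[1],q[2],q[3],q[0]]).as_matrix()
print("t",round(s["time"],2),"strip x %.4f y(off line) %.4f z over panel %.4f"%(c*d[0]+sn*d[1],-sn*d[0]+c*d[1]+.022,d[2]-.06),"toolx deg %.2f"%np.degrees(np.arctan2(Rm[1,0],Rm[0,0])),"zax",Rm[:,2].round(3),"F",s["contact_force"].round(2),"w",round(s["gripper_width"],3))
E
python3 where.py
```

```text
time: 2.17
tool_pos: [0.544, -0.1361, 0.1943]
tool_rot: [0.0, 0.999, -0.053, 0.0]
contact_force: [0.8, -0.6, 0.4]
gripper_width: 0.005
t 2.17 strip x -0.0282 y(off line) -0.1443 z over panel 0.1343 toolx deg -6.04 zax [ 0.001 -0.    -1.   ] F [ 0.77 -0.62  0.38] w 0.005
```

```bash
python3 -m creep '[[0,0,0,0.0187,-0.0289,0,0],[0,0,0,0.0187,-0.0289,0.008,0],[0,0,0,0.0187,-0.0289,0.008,0],[0,0,0,0.0187,-0.0289,0.008,0],[0,0,0,0.0187,-0.0289,0.02,0],[0,0,0,0,0,0.02,0],[0,0,0,0,0,0.02,0],[0,0,0,0,0,0,0]]'
python3 where.py; python3 - <<'E'
from h import *
s=manip.state()
for n,(x,y,w_,h_) in(("side",(215,90,160,120)),("top",(170,90,160,120))):
    a=manip.grab_frame(n)
    print(n,proj(n,s["tool_pos"]))
    cv2.imwrite(f"pics/{n}1.png",cv2.resize(a[y:y+h_,x:x+w_],None,fx=5,fy=5,interpolation=cv2.INTER_CUBIC))
E
```

```text
time: 2.83
tool_pos: [0.6481, -0.0029, 0.1043]
tool_rot: [-0.0, 0.999, -0.052, -0.005]
contact_force: [-0.6, -0.8, -1.2]
gripper_width: -0.001
t 2.83 strip x 0.0611 y(off line) -0.0007 z over panel 0.0443 toolx deg -5.99 zax [-0.009  0.001 -1.   ] F [-0.58 -0.82 -1.22] w -0.001
side [[301.0860414  163.52717206]]
top [[239.06092117 129.68614976]]
```

View pics/side1.png

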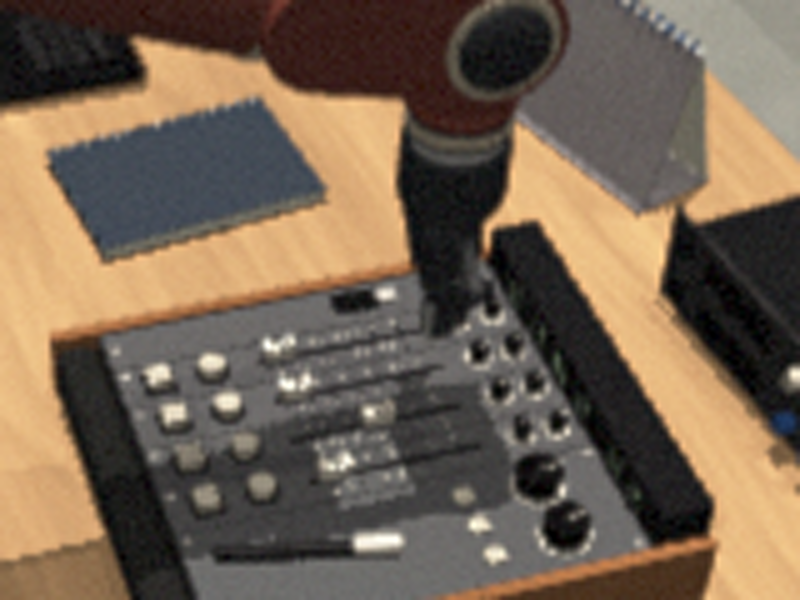

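View pics/top1.png

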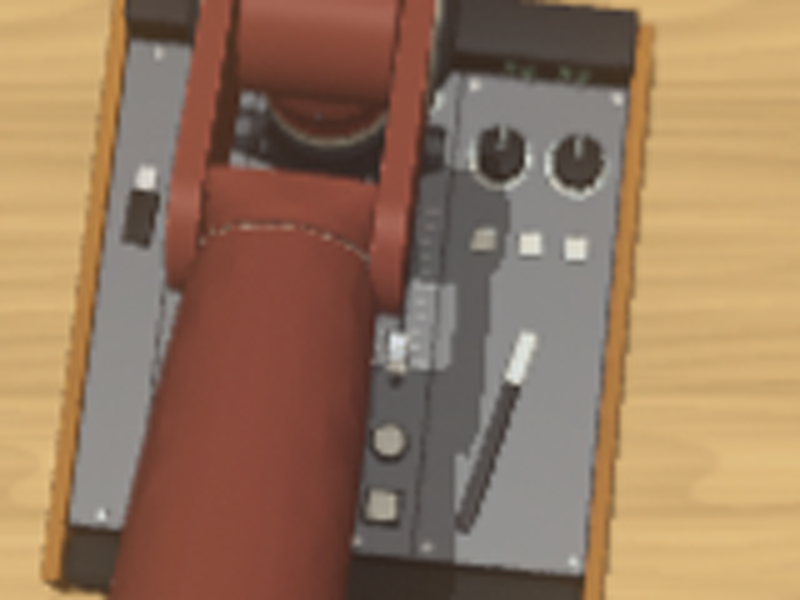

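```bash
python3 where.py; python3 - <<'E'
from h import *
s=manip.state()
a=manip.grab_frame("side");s2=manip.state()
P=s2["tool_pos"];print(s2["tool_pos"],proj("side",[P,P+[0,0,.02],P+[0,0,.08]]))
c=cv2.resize(a[120:190,265:345],None,fx=9,fy=8.5*9/8.5,interpolation=cv2.INTER_CUBIC)
c=cv2.convertScaleAbs(c,alpha=1.8,beta=10)
for q in proj("side",[P,P+[0,0,.02],P+[0,0,.08]]): cv2.circle(c,tuple(int(v) for v in (q-[265,120]+.5)*9),3,(0,0,255),-1)
cv2.imwrite("pics/side2.png",c)
E
python3 where.py
```

```text
t 2.93 strip x 0.0636 y(off line) -0.0015 z over panel 0.0493 toolx deg -6.06 zax [-0.002  0.    -1.   ] F [ 0.69 -0.22  1.05] w -0.001
[ 0.65155216 -0.00427782  0.11093864] [[302.22982651 162.20232604]
 [302.6299127  158.15197801]
 [303.88120703 145.49945156]]
t 2.98 strip x 0.0647 y(off line) -0.0017 z over panel 0.0509 toolx deg -6.08 zax [ 0.001 -0.    -1.   ] F [0.19 0.01 0.75] w 0.002
```

View pics/side2.png

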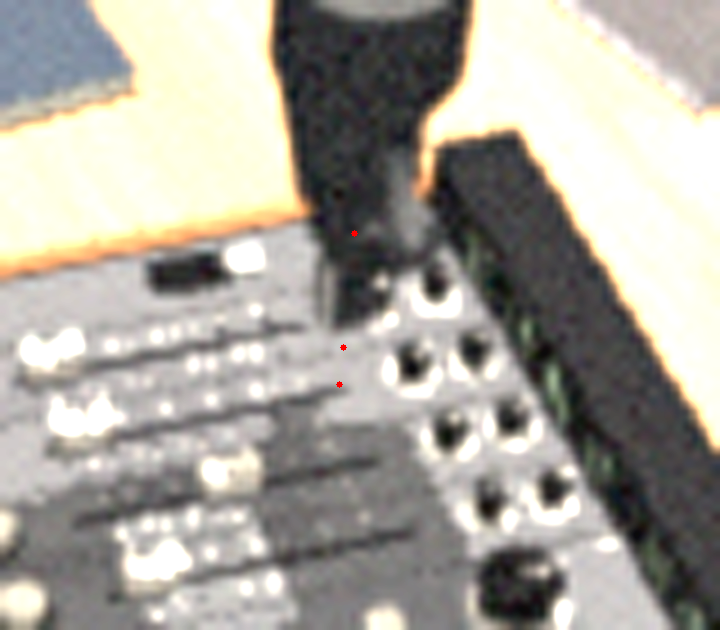

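```bash
python3 - <<'E'
from h import *
a=manip.grab_frame("side");b=cv2.imread("pics/side0.png")
P=manip.state()["tool_pos"];print(P)
def cr(i):return cv2.resize(i[130:180,280:325],None,fx=8,fy=8,interpolation=cv2.INTER_NEAREST)
a2=cv2.convertScaleAbs(a,alpha=1.8,beta=10);b2=cv2.convertScaleAbs(b,alpha=1.8,beta=10)
c=np.hstack([cr(a2),cr(b2)])
q=proj("side",P)[0]
cv2.drawMarker(c,tuple(int(v) for v in (q-[280,130]+.5)*8),(0,0,255),0,9)
cv2.imwrite("pics/side3.png",c)
E
```

```text
[ 0.65214719 -0.00445867  0.11193975]
```

View pics/side3.png

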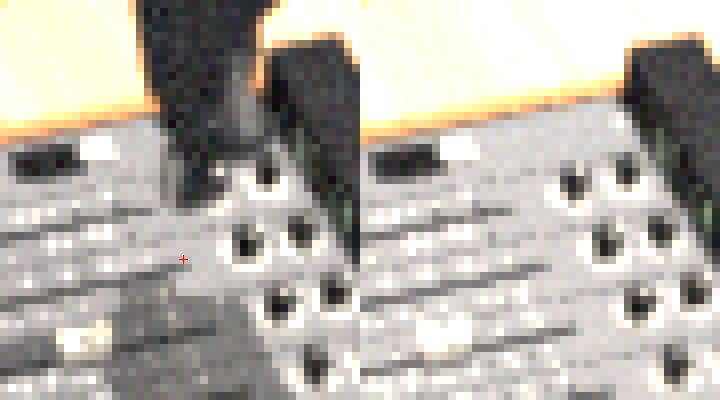

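```bash
python3 - <<'E'
from h import *
b=cv2.imread("pics/side0.png")
P=np.array([.1695,-.601,.193]);Q=[P,P+[0,0,.02],P+[0,0,.04],P+[0,0,.092],P+[0,0,.16]]
print(proj("side",Q))
c=cv2.resize(b[290:380,205:285],None,fx=6.5,fy=6.5,interpolation=cv2.INTER_CUBIC);c=cv2.convertScaleAbs(c,alpha=1.7)
for q in proj("side",Q):cv2.drawMarker(c,tuple(int(v) for v in (q-[205,290]+.5)*6.5),(255,0,255),0,9)
cv2.imwrite("pics/side4.png",c)
# current along finger
P=manip.state()["tool_pos"];print(proj("side",[P,P+[0,0,.035],P+[0,.02,0]]))
E
```

```text
[[232.30327037 354.54971953]
 [231.83601054 351.08253561]
 [231.35379262 347.50586445]
 [230.02459163 337.65494133]
 [228.1013809  323.42235544]]
[[302.41776751 161.98975375]
 [303.12703933 154.84087432]
 [300.00312366 158.57662053]]
```

View pics/side4.png

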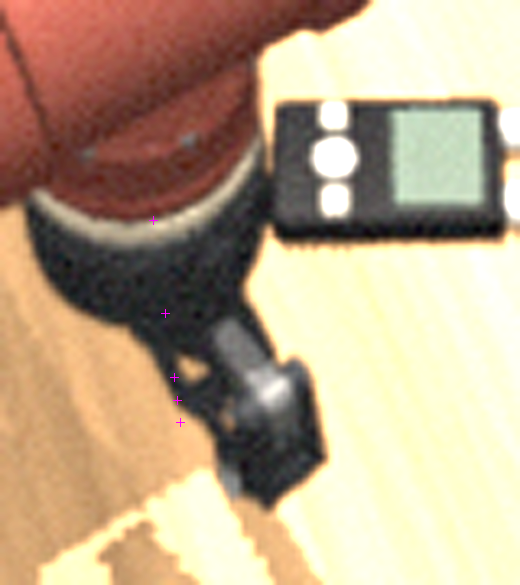

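```bash
python3 - <<'E'
from h import *
P=manip.state()["tool_pos"];print(P)
for n,o in(("top",(205,80)),("side",(270,70))):
    a=manip.grab_frame(n);c=cv2.convertScaleAbs(a,alpha=1.6,beta=15)
    c=cv2.resize(c[o[1]:o[1]+100,o[0]:o[0]+75],None,fx=5.3,fy=5.3,interpolation=cv2.INTER_CUBIC)
    for z in(0,.05,.1,.15,.2,.25):
        q=proj(n,P+[0,0,z])[0];cv2.drawMarker(c,tuple(int(v) for v in (q-o+.5)*5.3),(255,0,255) if z else (0,255,0),0,9)
    if n=="top":d=c
cv2.imwrite("pics/both5.png",np.hstack([d,c]))
E
```

```text
[ 0.65214719 -0.00445867  0.11193975]
```

View pics/both5.png

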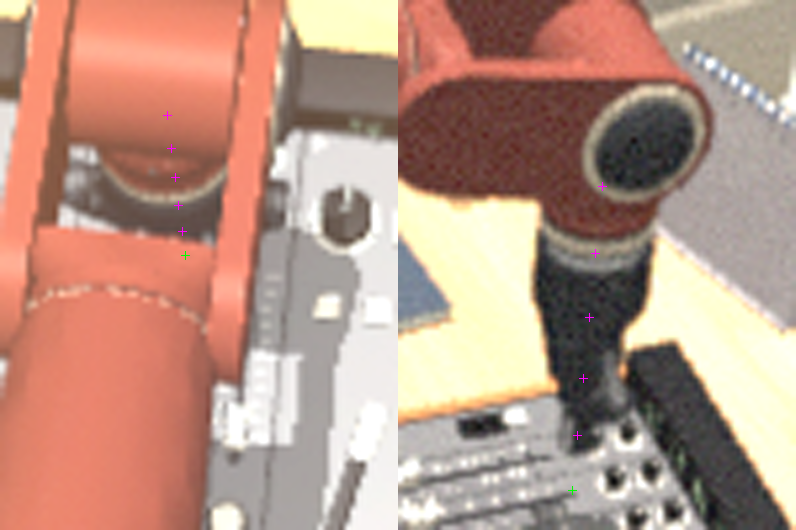

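```bash
python3 - <<'E'
from h import *
b=cv2.imread("pics/side0.png")
P=np.array([.1695,-.601,.193]);a=np.radians(15.7);tx=np.array([np.cos(a),np.sin(a),0]);ty=np.array([np.sin(a),-np.cos(a),0])
f=6.5;o=(205,290)
c=cv2.resize(b[290:380,205:285],None,fx=f,fy=f,interpolation=cv2.INTER_CUBIC);c=cv2.convertScaleAbs(c,alpha=1.7)
def pad(c,n,P,tx,ty,y0,y1,z,col,o,f):
    Q=[P+tx*i*.011+ty*y+[0,0,z] for i,y in((-1,y0),(1,y0),(1,y1),(-1,y1))]
    cv2.polylines(c,[((proj(n,Q)-o+.5)*f).astype(int)],True,col,1)
for z,col in((0,(255,0,255)),(.013,(0,255,0)),(.04,(255,0,0))):pad(c,"side",P,tx,ty,.0425,.057,z,col,o,f)
P=manip.state()["tool_pos"];a=np.radians(-6.1);tx=np.array([np.cos(a),np.sin(a),0]);ty=np.array([np.sin(a),-np.cos(a),0])
o=(280,120);f=9
d=cv2.resize(cv2.convertScaleAbs(manip.grab_frame("side"),alpha=1.8,beta=10)[120:185,280:325],None,fx=f,fy=f,interpolation=cv2.INTER_CUBIC)
for z,col in((0,(255,0,255)),(.02,(0,255,0)),(.04,(255,0,0))):pad(d,"side",P,tx,ty,-.0145,.0145,z,col,o,f)
h=min(len(c),len(d));cv2.imwrite("pics/s6.png",np.hstack([c[-h:][:, :390],d[:h]])[:600])
E
```

```text
(no output)
```

View pics/s6.png

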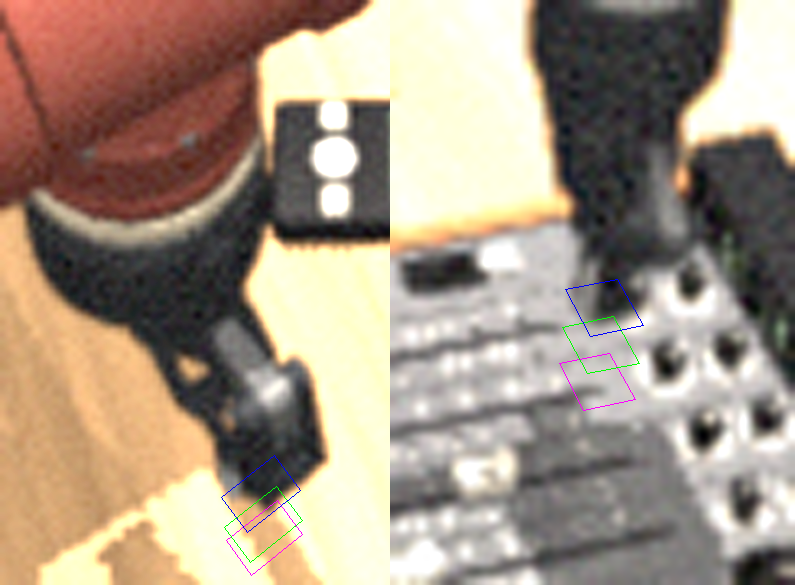

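```bash
python3 -m creep '[[0,0,0,0,-0.0015,0.008,0],[0,0,0,0,0,0.009,0],[0,0,0,0,0,0.009,0],[0,0,0,0,0,0.008,0],[0,0,0,0,0,0.005,0],[0,0,0,0,0,0,0],[0,0,0,0,0,0,0]]'
cat > look.py <<'E'
import sys
from h import *
from where import *
P=manip.state()["tool_pos"];a=np.radians(-6.1);tx=np.array([np.cos(a),np.sin(a),0]);ty=np.array([np.sin(a),-np.cos(a),0])
o=(235,135);f=8;raw=manip.grab_frame("side")
d=cv2.resize(cv2.convertScaleAbs(raw,alpha=1.6,beta=10)[135:205,235:330],None,fx=f,fy=f,interpolation=cv2.INTER_CUBIC)
Q=[P+tx*i*.011+ty*j*.0145 for i,j in((-1,-1),(1,-1),(1,1),(-1,1))]
cv2.polylines(d,[((proj("side",Q)-o+.5)*f).astype(int)],True,(255,0,255),1)
cv2.imwrite(sys.argv[1],d)
E
python3 look.py pics/d1.png
```

```text
time: 3.77
tool_pos: [0.6509, -0.0024, 0.0701]
tool_rot: [-0.0, 0.999, -0.053, -0.001]
contact_force: [0.3, 0.3, -1.0]
gripper_width: -0.001
t 3.77 strip x 0.0638 y(off line) 0.0001 z over panel 0.0101 toolx deg -6.05 zax [-0.001  0.    -1.   ] F [ 0.3   0.28 -1.02] w -0.001
```

View pics/d1.png

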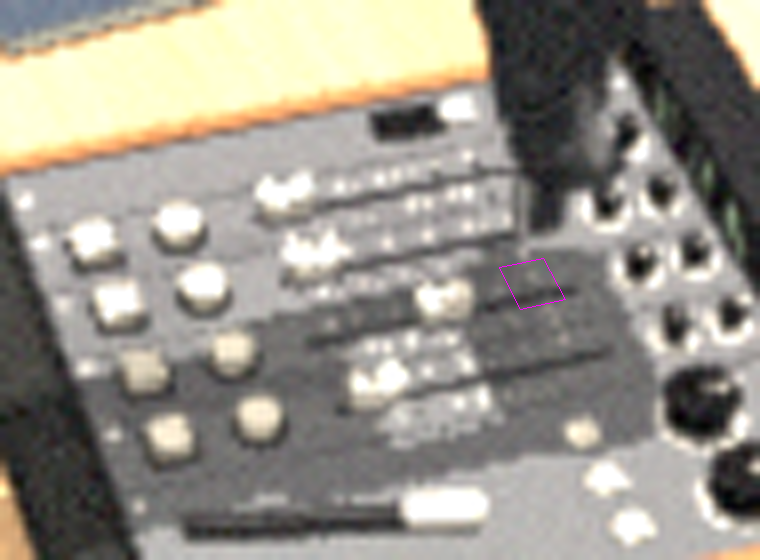

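```bash
python3 - <<'E'
from h import *
a=np.mean([manip.grab_frame("side").astype(float) for _ in range(4)],0)
b=cv2.imread("pics/side0.png").astype(float)
r=(a.sum(2)+10)/(b.sum(2)+10)
cr=lambda i:cv2.resize(i[145:185,285:330],None,fx=8.8,fy=8.8,interpolation=cv2.INTER_NEAREST)
A=np.clip(a*2.2,0,255).astype(np.uint8);D=cv2.applyColorMap(np.clip(r*160,0,255).astype(np.uint8),cv2.COLORMAP_JET)
cv2.imwrite("pics/r1.png",np.hstack([cr(A),cr(D)]))
P=manip.state()["tool_pos"];print((proj("side",P)-[285,145]+.5)*8.8)
E
```

```text
[[148.20567811 220.80086327]]
```

View pics/r1.png

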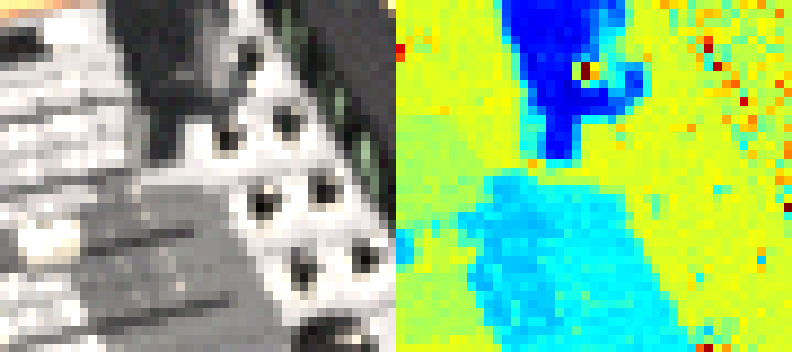

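```bash
python3 -m creep '[[0,0,0,0,0,0.002,0],[0,0,0,0,0,0.002,0],[0,0,0,-0.004,0,0,0],[0,0,0,-0.005,0,0,0],[0,0,0,-0.005,0,0,0],[0,0,0,-0.004,0,0,0],[0,0,0,-0.003,0,0,0],[0,0,0,-0.003,0,0,0],[0,0,0,-0.003,0,0,0],[0,0,0,-0.003,0,0,0],[0,0,0,0,0,0,0]]'
python3 look.py pics/d2.png
```

```text
time: 4.93
tool_pos: [0.621, 0.0008, 0.067]
tool_rot: [-0.0, 0.999, -0.053, -0.0]
contact_force: [0.3, -0.1, -0.9]
gripper_width: -0.002
t 4.93 strip x 0.0338 y(off line) 0.0001 z over panel 0.0070 toolx deg -6.05 zax [-0.  0. -1.] F [ 0.27 -0.06 -0.87] w -0.002
```

View pics/d2.png

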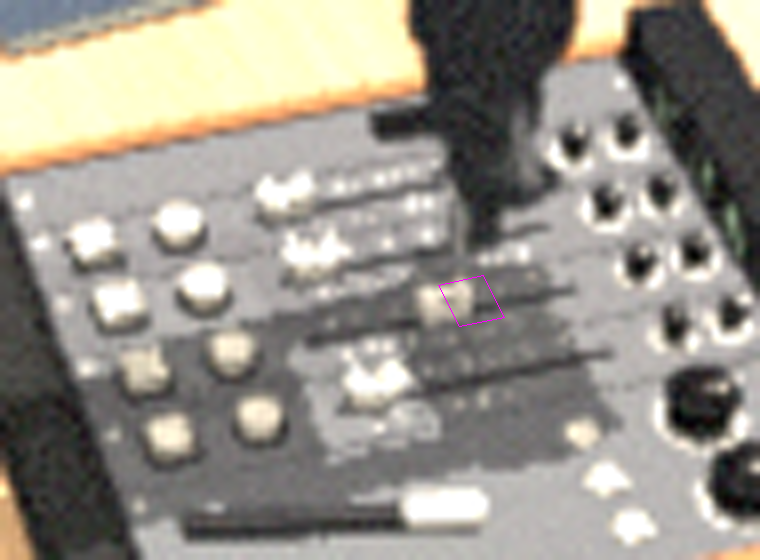

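The cap didn't move, although the reported TCP was beside it at 7 mm over the panel. The visible fingertip looks about 30 mm higher than reported. I'll back off and descend slowly, checking the force.

```bash
python3 -m creep '[[0,0,0,0.007,0,0,0],[0,0,0,0.009,0,0,0],[0,0,0,0.009,0,0,0],[0,0,0,0.005,0,0,0],[0,0,0,0,0,0,0],[0,0,0,0,0,0.002,0],[0,0,0,0,0,0.002,0],[0,0,0,0,0,0.002,0]]'
python3 where.py
python3 -m creep '[[0,0,0,0,0,0.001,0],[0,0,0,0,0,0.001,0],[0,0,0,0,0,0,0]]'
python3 look.py pics/d3.png
```

```text
time: 5.65
tool_pos: [0.651, -0.0024, 0.0605]
tool_rot: [-0.0, 0.999, -0.053, -0.0]
contact_force: [-0.0, 0.6, -0.0]
gripper_width: 0.001
t 5.65 strip x 0.0639 y(off line) 0.0001 z over panel 0.0005 toolx deg -6.06 zax [-0.001  0.    -1.   ] F [-0.04  0.64 -0.02] w 0.001
time: 5.9
tool_pos: [0.651, -0.0024, 0.0586]
tool_rot: [-0.0, 0.999, -0.053, -0.0]
contact_force: [-0.6, 0.2, 0.2]
gripper_width: -0.003
t 5.9 strip x 0.0639 y(off line) 0.0001 z over panel -0.0014 toolx deg -6.06 zax [-0.001  0.    -1.   ] F [-0.57  0.22  0.17] w -0.003
```

View pics/d3.png

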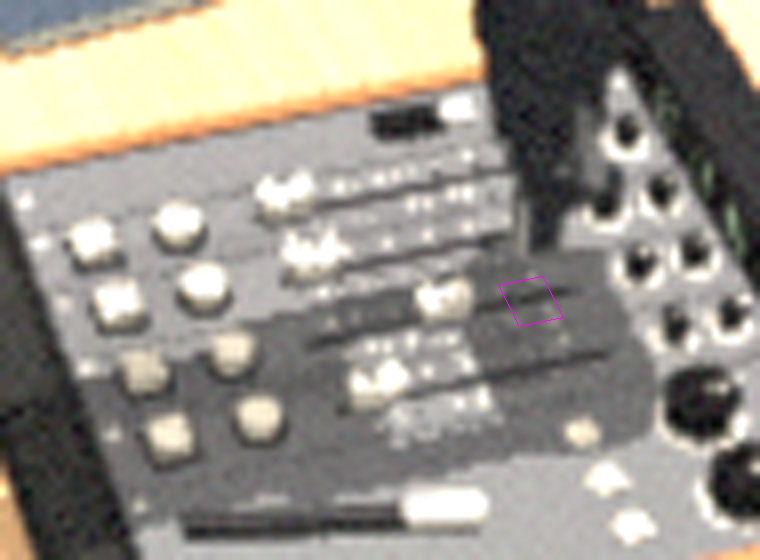

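```bash
python3 -m creep '[[0,0,0,0,0,0.002,0],[0,0,0,0,0,0.003,0],[0,0,0,0,0,0.003,0],[0,0,0,0,0,0.002,0],[0,0,0,0,0,0,0]]'; python3 -m creep '[[0,0,0,0,0,0.002,0],[0,0,0,0,0,0.003,0],[0,0,0,0,0,0.002,0],[0,0,0,0,0,0.001,0],[0,0,0,0,0,0,0]]'
python3 look.py pics/d4.png
```

```text
time: 6.37
tool_pos: [0.6508, -0.0025, 0.0481]
tool_rot: [-0.0, 0.999, -0.053, -0.001]
contact_force: [0.3, -0.1, -0.6]
gripper_width: -0.003
time: 6.78
tool_pos: [0.6511, -0.0025, 0.0405]
tool_rot: [-0.0, 0.999, -0.053, -0.0]
contact_force: [0.3, -0.4, 0.3]
gripper_width: 0.0
t 6.78 strip x 0.0640 y(off line) 0.0001 z over panel -0.0195 toolx deg -6.05 zax [-0.001  0.    -1.   ] F [ 0.33 -0.45  0.29] w 0.0
```

View pics/d4.png

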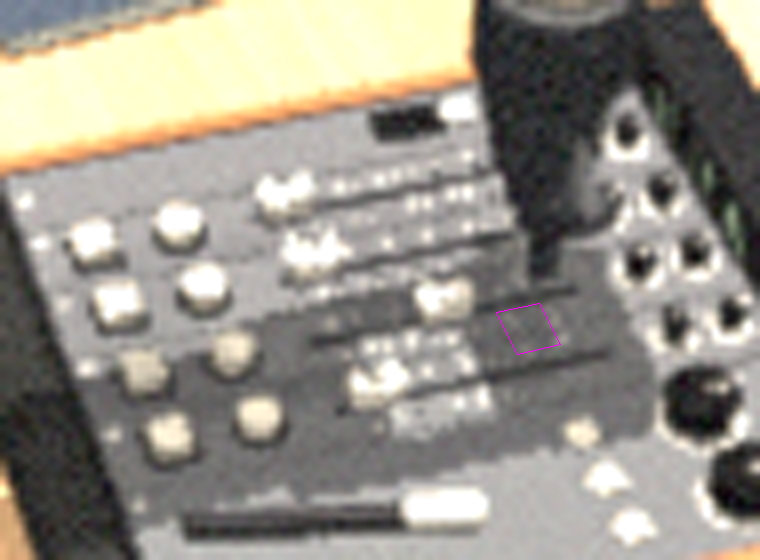

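```bash
python3 -m creep '[[0,0,0,0,0,0.002,0],[0,0,0,0,0,0.002,0],[0,0,0,0,0,0.002,0],[0,0,0,0,0,0.001,0],[0,0,0,0,0,0,0]]'; python3 -m creep '[[0,0,0,0,0,0.001,0],[0,0,0,0,0,0.001,0],[0,0,0,0,0,0.001,0],[0,0,0,0,0,0,0]]'
python3 look.py pics/d5.png
```

```text
time: 7.25
tool_pos: [0.6511, -0.0025, 0.0335]
tool_rot: [-0.0, 0.999, -0.053, -0.0]
contact_force: [0.4, -0.7, 0.3]
gripper_width: 0.002
time: 7.58
tool_pos: [0.6512, -0.0025, 0.0307]
tool_rot: [-0.0, 0.999, -0.053, -0.0]
contact_force: [0.7, 0.3, -0.2]
gripper_width: 0.002
t 7.58 strip x 0.0641 y(off line) 0.0001 z over panel -0.0293 toolx deg -6.05 zax [-0.  0. -1.] F [ 0.67  0.3  -0.16] w 0.002
```

View pics/d5.png

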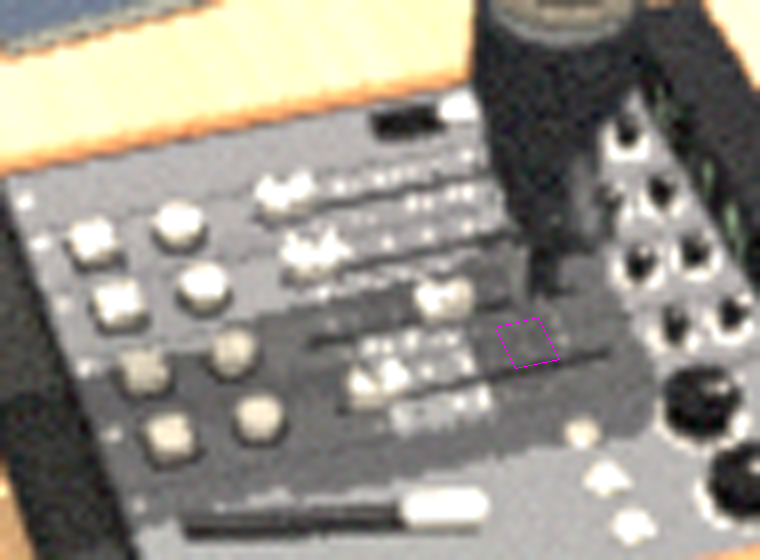

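```bash
python3 -m creep '[[0,0,0,0,0,0.001,0],[0,0,0,0,0,0.001,0],[0,0,0,0,0,0.001,0],[0,0,0,0,0,0,0]]'; python3 -m creep '[[0,0,0,0,0,0.001,0],[0,0,0,0,0,0.001,0],[0,0,0,0,0,0,0]]'
python3 look.py pics/d6.png
```

```text
time: 7.97
tool_pos: [0.6511, -0.0025, 0.0277]
tool_rot: [-0.0, 0.999, -0.053, -0.0]
contact_force: [-1.2, 0.0, -0.3]
gripper_width: -0.002
time: 8.22
tool_pos: [0.6512, -0.0025, 0.0257]
tool_rot: [-0.0, 0.999, -0.053, -0.0]
contact_force: [-0.8, 0.5, 0.2]
gripper_width: 0.001
t 8.22 strip x 0.0641 y(off line) 0.0000 z over panel -0.0343 toolx deg -6.06 zax [-0.  0. -1.] F [-0.82  0.52  0.17] w 0.001
```

View pics/d6.png

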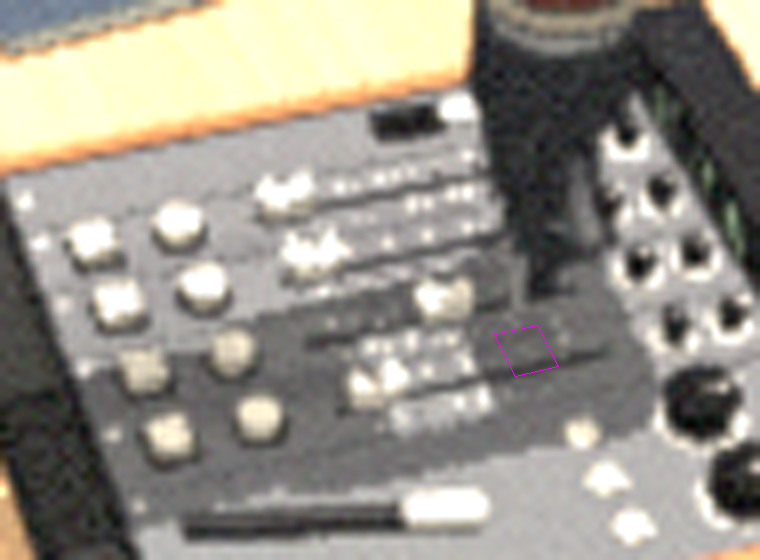

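```bash
python3 -m creep '[[0,0,0,0,0,0.001,0],[0,0,0,0,0,0.001,0],[0,0,0,-0.003,0,0,0],[0,0,0,-0.004,0,0,0],[0,0,0,-0.004,0,0,0],[0,0,0,-0.003,0,0,0],[0,0,0,-0.003,0,0,0],[0,0,0,-0.003,0,0,0],[0,0,0,-0.003,0,0,0],[0,0,0,-0.003,0,0,0],[0,0,0,-0.003,0,0,0],[0,0,0,-0.001,0,0,0],[0,0,0,0,0,0,0]]'
python3 look.py pics/d7.png
```

```text
time: 9.35
tool_pos: [0.6212, 0.0007, 0.024]
tool_rot: [0.0, 0.999, -0.053, -0.0]
contact_force: [-0.6, -0.1, 0.9]
gripper_width: -0.001
t 9.35 strip x 0.0339 y(off line) 0.0000 z over panel -0.0360 toolx deg -6.05 zax [-0.  0. -1.] F [-0.57 -0.07  0.95] w -0.001
```

View pics/d7.png

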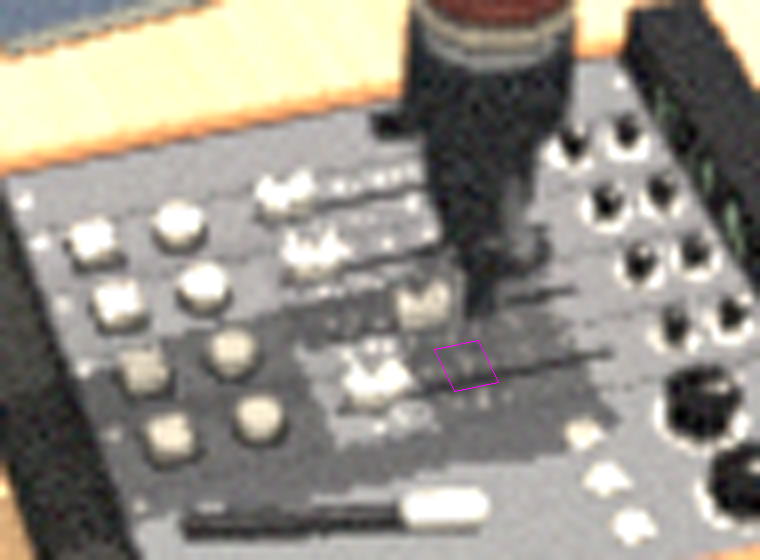

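```bash
python3 -m creep '[[0,0,0,-0.002,0,0,0],[0,0,0,-0.003,0,0,0],[0,0,0,-0.003,0,0,0],[0,0,0,-0.003,0,0,0],[0,0,0,-0.003,0,0,0],[0,0,0,-0.003,0,0,0],[0,0,0,-0.003,0,0,0],[0,0,0,-0.003,0,0,0],[0,0,0,-0.003,0,0,0],[0,0,0,-0.003,0,0,0],[0,0,0,-0.002,0,0,0],[0,0,0,-0.002,0,0,0],[0,0,0,0,0,0,0]]'
python3 look.py pics/d8.png
```

```text
time: 10.48
tool_pos: [0.5881, 0.0043, 0.0238]
tool_rot: [-0.0, 0.999, -0.053, -0.0]
contact_force: [-0.2, 0.6, 0.0]
gripper_width: 0.001
t 10.48 strip x 0.0007 y(off line) 0.0000 z over panel -0.0362 toolx deg -6.06 zax [-0.001  0.    -1.   ] F [-0.24  0.61  0.  ] w 0.001
```

View pics/d8.png

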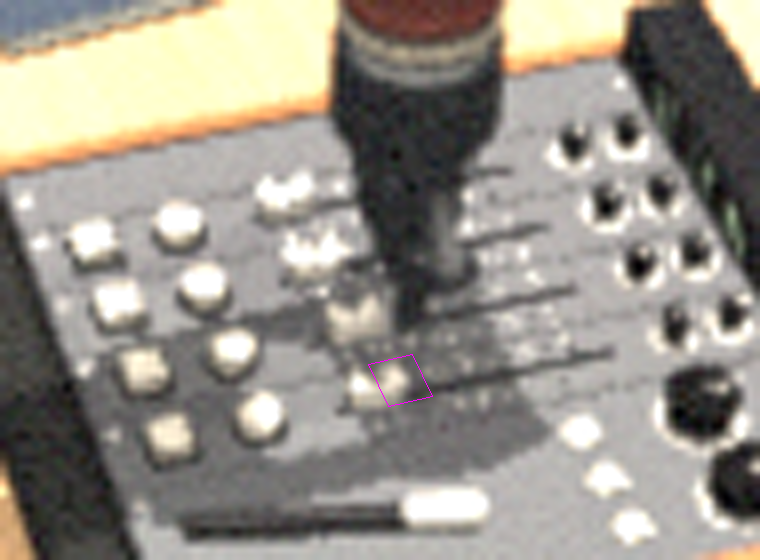

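```bash
for r in 1 ; do python3 -m creep '[[0,0,0,-0.001,0,0,0],[0,0,0,-0.001,0,0,0],[0,0,0,-0.001,0,0,0],[0,0,0,-0.001,0,0,0],[0,0,0,0,0,0,0]]'; done;  python3 where.py
python3 -m creep '[[0,0,0,-0.001,0,0,0],[0,0,0,0,0,0,0]]';python3 -m creep '[[0,0,0,-0.001,0,0,0],[0,0,0,0,0,0,0]]'; python3 look.py pics/d9.png
```

```text
time: 10.95
tool_pos: [0.5845, 0.0046, 0.0239]
tool_rot: [-0.0, 0.999, -0.053, -0.0]
contact_force: [0.3, 0.6, -0.1]
gripper_width: 0.003
t 10.95 strip x -0.0030 y(off line) -0.0000 z over panel -0.0361 toolx deg -6.05 zax [-0.  0. -1.] F [ 0.26  0.58 -0.11] w 0.003
time: 11.12
tool_pos: [0.5836, 0.0047, 0.024]
tool_rot: [0.0, 0.999, -0.053, -0.0]
contact_force: [0.3, 0.3, 0.2]
gripper_width: 0.002
time: 11.28
tool_pos: [0.5826, 0.0048, 0.024]
tool_rot: [0.0, 0.999, -0.053, -0.0]
contact_force: [-0.9, 0.0, 0.5]
gripper_width: -0.0
t 11.28 strip x -0.0048 y(off line) -0.0001 z over panel -0.0360 toolx deg -6.05 zax [-0. -0. -1.] F [-0.91  0.03  0.54] w -0.0
```

View pics/d9.png

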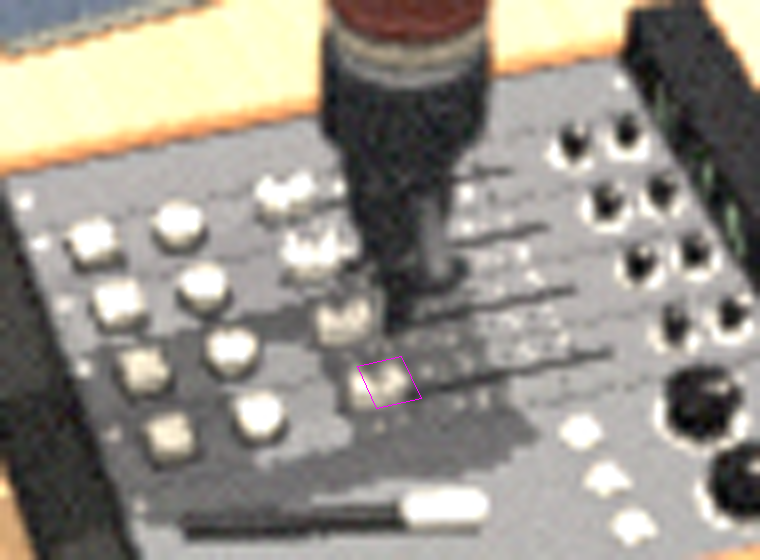

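```bash
python3 -m creep '[[0,0,0,-0.0005,0,0,0],[0,0,0,0,0,0,0]]'|grep -E "force|pos"; python3 -m creep '[[0,0,0,-0.0005,0,0,0],[0,0,0,0,0,0,0]]'|grep -E "force|pos";python3 where.py
```

```text
tool_pos: [0.5822, 0.0048, 0.024]
contact_force: [0.5, 0.1, -1.0]
tool_pos: [0.5822, 0.0048, 0.0241]
contact_force: [3.5, 0.1, -2.2]
t 11.67 strip x -0.0053 y(off line) -0.0001 z over panel -0.0359 toolx deg -6.06 zax [ 0.001 -0.    -1.   ] F [ 3.48  0.06 -2.18] w -0.002
```

```bash
python3 -m creep '[[0,0,0,-0.0005,0,0,0],[0,0,0,0,0,0,0]]'|grep -E "force|pos"; python3 -m creep '[[0,0,0,0,0,0,0]]'|grep -E "force|pos";python3 where.py
```

```text
tool_pos: [0.5822, 0.0048, 0.0241]
contact_force: [5.2, -0.5, -3.6]
tool_pos: [0.5822, 0.0048, 0.0241]
contact_force: [5.9, -0.7, -4.5]
t 11.92 strip x -0.0053 y(off line) -0.0001 z over panel -0.0359 toolx deg -6.06 zax [ 0.002 -0.    -1.   ] F [ 5.88 -0.72 -4.49] w -0.001
```

```bash
python3 -m creep '[[0,0,0,0.003,0,0,0],[0,0,0,0.006,0,0,0],[0,0,0,0.004,0,0,0],[0,0,0,0,0,-0.015,0],[0,0,0,0,0,-0.02,0],[0,0,0,0,0,-0.02,0],[0,0,0,-0.013,0,0,0],[0,0,0,-0.02,0,0,0],[0,0,0,-0.025,0,0,0],[0,0,0,-0.025,0,0,0],[0,0,0,-0.025,0,0,0],[0,0,0,-0.015,0,0,0],[0,0,0,-0.0085,0,0,0],[0,0,0,0,0,0,0],[0,0,0,0,0,0,0],[0,0,0,0,0,0,0]]'
python3 look.py pics/e1.png
```

```text
time: 13.25
tool_pos: [0.4645, 0.0172, 0.0795]
tool_rot: [0.0, 0.999, -0.053, 0.0]
contact_force: [0.4, 0.4, 0.4]
gripper_width: -0.002
t 13.25 strip x -0.1236 y(off line) -0.0003 z over panel 0.0195 toolx deg -6.06 zax [ 0.001 -0.    -1.   ] F [0.4  0.38 0.37] w -0.002
```

View pics/e1.png

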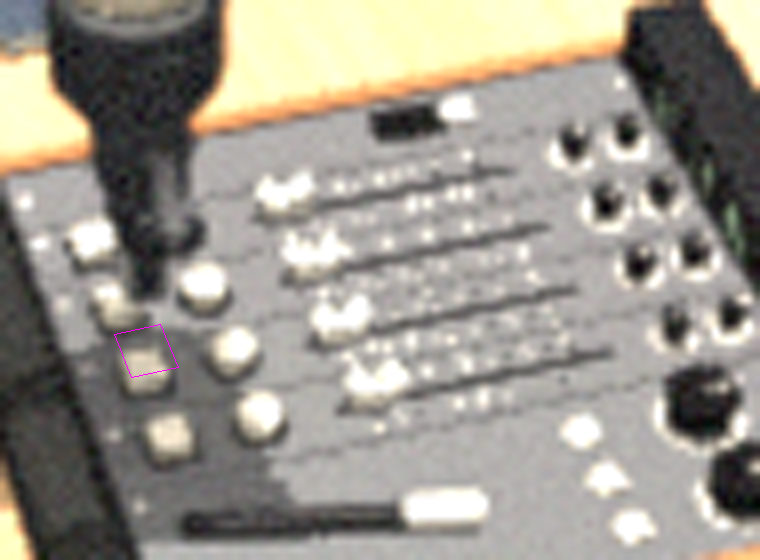

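```bash
python3 -m creep '[[0,0,0,-0.0015,0,0.006,0],[0,0,0,0,0,0.01,0],[0,0,0,0,0,0.01,0],[0,0,0,0,0,0.006,0],[0,0,0,0,0,0.004,0],[0,0,0,0,0,0.002,0],[0,0,0,0,0,0,0]]'|grep -E "force|pos"; python3 -m creep '[[0,0,0,0,0,0.001,0],[0,0,0,0,0,0.001,0],[0,0,0,0,0,0,0]]'|grep -E "force|pos"
python3 look.py pics/e2.png
```

```text
tool_pos: [0.4614, 0.0177, 0.0401]
contact_force: [0.6, -0.6, 0.3]
tool_pos: [0.4622, 0.0175, 0.0393]
contact_force: [0.0, -0.3, 0.2]
t 14.13 strip x -0.1259 y(off line) -0.0003 z over panel -0.0207 toolx deg -6.06 zax [ 0.001 -0.    -1.   ] F [ 0.   -0.28  0.17] w 0.0
```

View pics/e2.png

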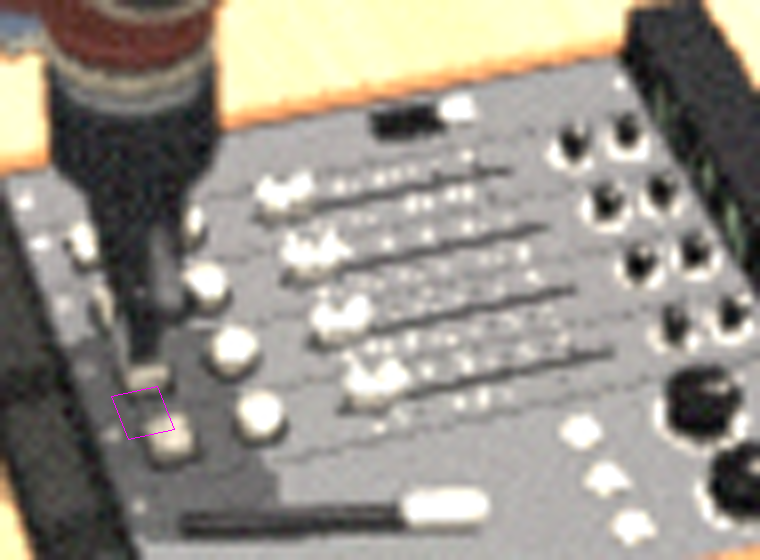

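```bash
for i in 1; do python3 -m creep '[[0,0,0,0,0,0.001,0],[0,0,0,0,0,0.001,0],[0,0,0,0,0,0,0]]'|grep -E "force|pos"; python3 -m creep '[[0,0,0,0,0,0.001,0],[0,0,0,0,0,0.001,0],[0,0,0,0,0,0,0]]'|grep -E "force|pos"; python3 -m creep '[[0,0,0,0,0,0.001,0],[0,0,0,0,0,0.001,0],[0,0,0,0,0,0,0]]'|grep -E "force|pos"; done
```

```text
tool_pos: [0.4618, 0.0176, 0.0369]
contact_force: [0.9, 0.2, -0.9]
tool_pos: [0.4617, 0.0176, 0.0347]
contact_force: [-1.2, -0.3, 0.5]
tool_pos: [0.462, 0.0176, 0.033]
contact_force: [-0.7, -0.8, 1.1]
```

```bash
python3 -m creep '[[0,0,0,0,0,0.001,0],[0,0,0,0,0,0,0]]'|grep -E "force|pos"; python3 -m creep '[[0,0,0,0,0,0.001,0],[0,0,0,0,0,0,0]]'|grep -E "force|pos";  python3 -m creep '[[0,0,0,0,0,0.001,0],[0,0,0,0,0,0,0]]'|grep -E "force|pos"; python3 look.py pics/e3.png
```

```text
tool_pos: [0.4621, 0.0176, 0.0321]
contact_force: [-0.2, 0.1, 2.9]
tool_pos: [0.4621, 0.0176, 0.0311]
contact_force: [-0.5, -0.3, 2.2]
tool_pos: [0.4621, 0.0176, 0.0301]
contact_force: [-0.8, 0.0, 2.4]
t 15.43 strip x -0.1260 y(off line) -0.0003 z over panel -0.0299 toolx deg -6.06 zax [ 0. -0. -1.] F [-0.77  0.01  2.43] w -0.003
```

View pics/e3.png

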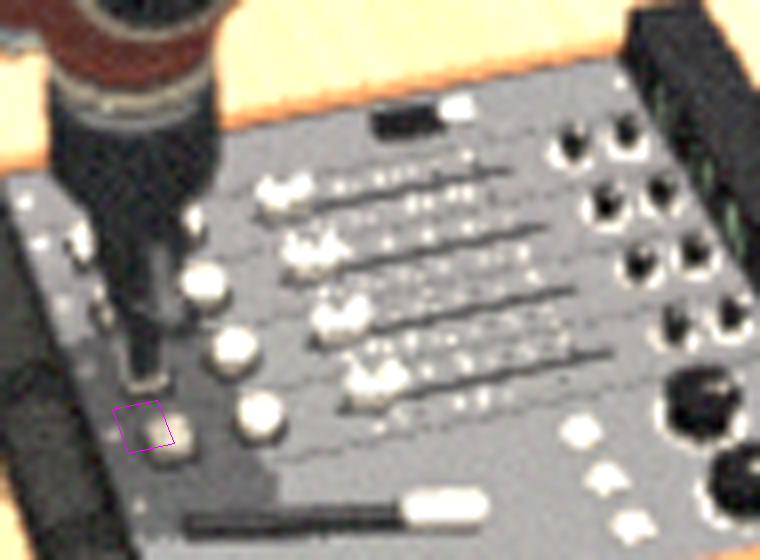

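```bash
python3 -m creep '[[0,0,0,0,0,0.001,0],[0,0,0,0,0,0,0]]'|grep -E "force|pos"; python3 -m creep '[[0,0,0,0,0,0.001,0],[0,0,0,0,0,0,0]]'|grep -E "force|pos";  python3 -m creep '[[0,0,0,0,0,0.0005,0],[0,0,0,0,0,0,0]]'|grep -E "force|pos";  python3 -m creep '[[0,0,0,0,0,0.0005,0],[0,0,0,0,0,0,0]]'|grep -E "force|pos"
```

```text
tool_pos: [0.4621, 0.0176, 0.0291]
contact_force: [-0.3, 0.1, 3.3]
tool_pos: [0.4621, 0.0176, 0.028]
contact_force: [-0.6, 0.4, 2.5]
tool_pos: [0.4621, 0.0176, 0.0276]
contact_force: [-0.3, -0.1, 3.4]
tool_pos: [0.4621, 0.0176, 0.0271]
contact_force: [0.3, 0.4, 3.3]
```

```bash
python3 -m creep '[[0,0,0,0,0,0.0005,0],[0,0,0,0,0,0,0]]'|grep -E "force|pos"; python3 -m creep '[[0,0,0,0,0,0.0005,0],[0,0,0,0,0,0,0]]'|grep -E "force|pos"
```

```text
tool_pos: [0.4621, 0.0176, 0.0268]
contact_force: [-0.6, -0.0, 4.7]
tool_pos: [0.4621, 0.0176, 0.0267]
contact_force: [-2.8, 0.5, 7.7]
```

```bash
python3 -m creep '[[0,0,0,0,0,0.0005,0],[0,0,0,0,0,0,0]]'|grep -E "force|pos"; python3 look.py pics/e4.png
```

```text
tool_pos: [0.4622, 0.0176, 0.0266]
contact_force: [-4.2, 0.2, 10.8]
t 16.65 strip x -0.1260 y(off line) -0.0003 z over panel -0.0334 toolx deg -6.05 zax [-0. -0. -1.] F [-4.24  0.16 10.84] w -0.002
```

The key bottomed out at 7 mm of travel. I'll release it and draw away.

```bash
python3 -m creep '[[0,0,0,0,0,-0.002,0],[0,0,0,0,0,-0.004,0],[0,0,0,0,0,-0.006,0],[0,0,0,0,0,-0.015,0],[0,0,0,0,0,-0.03,0],[0,0,0,0,0,-0.035,0],[0,0,0,0,0,-0.035,0],[0,0,0,0,0.02,-0.025,0],[0,0,0,0,0.035,0,0],[0,0,0,0,0.035,0,0],[0,0,0,0,0.035,0,0],[0,0,0,0,0.035,0,0],[0,0,0,0,0.035,0,0],[0,0,0,0,0.035,0,0],[0,0,0,0,0.035,0,0],[0,0,0,0,0.035,0,0],[0,0,0,0,0.035,0,0],[0,0,0,0,0.02,0,0],[0,0,0,0,0,0,0],[0,0,0,0,0,0,0]]'
python3 - <<'E'
from h import *
for n,(x,y) in(("side",(215,125)),("top",(170,90))):
    a=manip.grab_frame(n);cv2.imwrite(f"pics/{n}F.png",a)
    cv2.imwrite(f"pics/{n}Fc.png",cv2.resize(a[y:y+120,x:x+160],None,fx=5,fy=5,interpolation=cv2.INTER_CUBIC))
E
```

```text
time: 18.37
tool_pos: [0.4237, -0.3356, 0.1766]
tool_rot: [-0.001, 0.999, -0.054, -0.001]
contact_force: [0.2, -0.1, -0.1]
gripper_width: 0.004
```

View pics/sideFc.png

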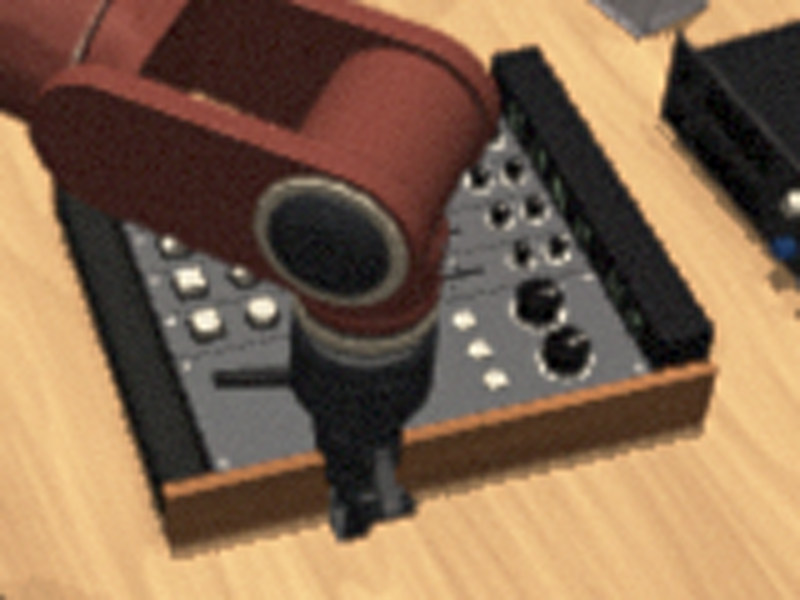

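View pics/topFc.png

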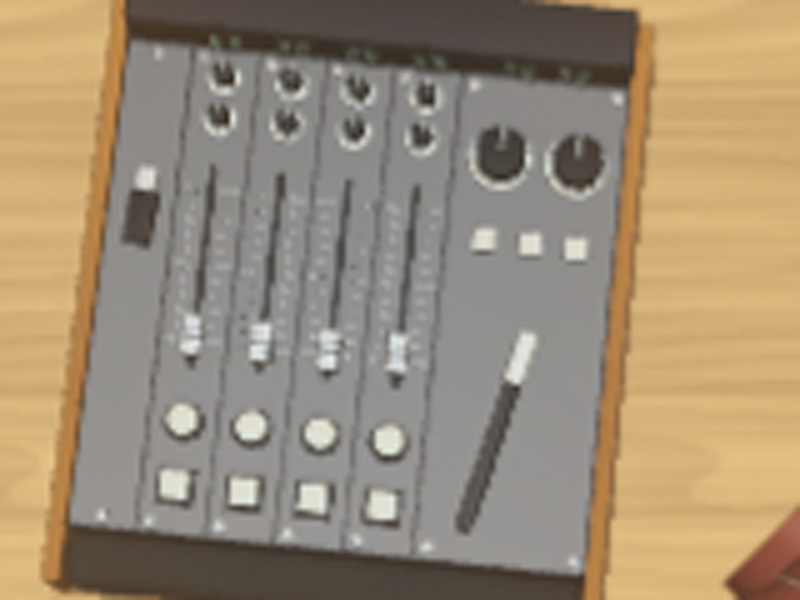

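View pics/sideF.png

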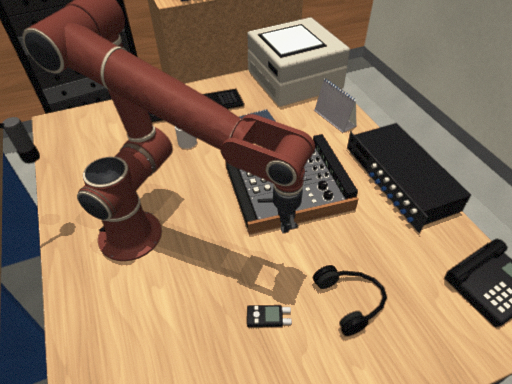

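```bash
python3 -c "
from plant import manip
print(manip.job_done(), manip.state()['time'])"
```

```text
the job is handed in; nothing more can be done
the job is handed in; nothing more can be done
```

The open fader, third strip from the left, is back at its closed end. Its square off key was then pressed fully down and let back up, and I handed the job in at about 18.5 s.

- **Fader:** I pushed the cap from behind with the shut fingertips until the tool stopped moving. The push reached about 6 N along the strip, with about 4.5 N vertical, against the end stop. In the last top picture the four caps are level, to within about a millimetre.
- **Off key:** Contact came at about 1–3 N, and the key bottomed after about 7 mm. I went 0.5–1 mm further than needed, so the force peaked at about 11 N against the stop, more than the 4 N the spring needs. In the last top picture it looks the same as the other off keys, so it came back up.
- **Everything else:** In the last pictures the marker and memory stick on the console, and the headphones and recorder on the desk, have not moved. The arm partly hid the mug and notebook there, but it never went near them. At hand-in the hand was clear of everything and the wrist force read zero.

**Disagreement:** The reported tool position was about 37 mm lower than the real fingertips. A first push at the reported height passed over the cap without touching it. After that I set the height from the side camera and the contact force.

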